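# Slide a setting ring through the sprung flap of a soak box

### The arm

A 6-joint arm with a two-finger parallel gripper is mounted at the origin on a cart in front of the work surface, level with it; the furniture and walls round the work are solid. World frame = base frame: x ahead of the robot, y to its left, z up, the work surface at z = 0. Lengths are in mm, angles in rad, forces in N, time in s.
With the tool pointing down it reaches from about 225 to 725 mm from the base axis. Payload 3.1 kg.
Tool frame: the origin (TCP) lies at the very end of the fingers, on their centre line; the grasp point (between the pads) lies 19 mm behind it; z points along the fingers, y is the line along which they close (so a half turn about z gives the same grasp; the last joint's range is limited). The gripper opens to 85 mm and grips with 20 to 120 N. Pads are 22 mm wide; open, the fingers measure 114 mm over their backs; the gripper's body (76 mm by 85 mm) begins 54 mm behind the grasp point. The pads swing forward as they close: fully open they stand 13 mm farther back than shut.
Start: joints at [-1.308, 0.048, 0.099, 1.622, 0, 1.443], TCP at [199.972, -485.416, 231.312] pointing down, gripper open.
Joint ranges: [-2.91, 2.91], [-0.99, 1.94], [-1.21, 1.42], [-2.12, 2.29], [-1.49, 1.47], [-3.14, 3.14]. Speed limits (rad/s): [2.79, 2.79, 3.14, 3.14, 3.14, 3.14].

### API

Orientations are given as a rotation vector (axis times angle).
In Python, from workcell import manip, vision gives the robot as it stands.
- The arm moves only by the shell command python3 -m pendant 'ROWS' [FORCE]. ROWS is a JSON object of lists of equal length, an entry for each row: "travel": the shift along the tool's x, y, z in m, a list of three; "roll": the turn about the tool's z in rad; "hand": the opening, from 0 (shut) to 1 (fully open). A call has 1 to 12 rows; each row is the pose to reach, as a shift and turn from the pose commanded when the call began, along the tool's axes at that moment; what a row does not reach only later rows make up. A row lasts 1/10 s, in which the tool goes at most 50 mm and 8.59 degrees, less where a joint would pass 70% of its speed; a pose out of reach is approached as far as the arm can. A call with a gripper value outside its range is refused whole. The fingers move at their own pace and stop on an object; FORCE is the grip in N (left out, the last holds). Time passes only in rows, so rows that repeat a pose let the fingers close. It gives the time, the measured TCP pose, the force, the opening and the grip force at its end, in the units of the state.
- manip.sense(): the state, without advancing time (a new reading comes with each control period).
- vision.capture(name): name is "side" or "top" or "wrist"; returns the picture (400x640x3 uint8, blue, green, red); there is no depth.
- vision.camera_params(name): a dict with "mtx" (3x3 intrinsics, pixels), "view" (4x4, takes a point from world to camera coordinates); the wrist camera has in their place "tool_from_camera" (4x4, takes a point from camera to tool coordinates, whose origin is the TCP and whose axes are the flange's). Camera axes: x right, y down, z forward; pixel columns grow to the right and rows downward; lengths in mm; the calibration is good to about 2 mm. A picture is of the moment at which its call begins: read the wrist's pose just before it. camera_params takes no time and is no camera call.
- manip.hand_in(): hands the job in; it is judged then, once.
The state is a dict: "clock": time; "joints": joint angles; "qvel": joint speeds; "joint_torque": joint torques, N m; "tcp_pos": TCP position; "tool_rot": TCP orientation; "wrist_force": force on the tool from outside, world axes, zero at the start; "torque": the same for the moment, N m; "grip_width": finger opening in mm; "gripper_force": force on a finger pad.
Only numpy, scipy, OpenCV 4.12 (cv2) and the standard library are available. Lean on these libraries where they do the work, as an engineer would, in place of code of your own. Each camera call takes 0.05 s, during which the arm holds its last target. There are 200 camera calls.

### The job

Put the setting ring in the temperature soak box: with the push stick only, so that the gripper never touches the ring, slide it along the plate and in under the sprung flap until you feel it come up against the back stop, gently, pressing in its touch plate. Then draw the stick out so the flap closes behind the ring, lay the stick flat on the worktop again beside the box's plate, let go, and leave the other things where they are.

Things in the scene. Friction and masses are not known exactly. Their poses are not given: they have to be found in the camera images.
- soak_box: Low white insulated box, 152 mm wide, 162 deep, 78 high, clear roof, fixed. Its floor is a steel slide plate 152 mm wide, 8 mm thick, that reaches 125 mm out in front as an apron. Origin: on the worktop under the middle of the doorway (outer front face); +x leads straight into the box, +y left when looking in, z up; the plate's top is at z = 8 mm.
- doorway (a point): Middle of the doorway at plate level, axes as the box's. Doorway and the straight lane behind it are 74 mm wide; the opening is 46 mm high above the plate. On the apron two guides, 14 mm high, flare from 37 mm either side at the door to about 50 mm either side 34 mm in front of it. The roof is 70 mm, the back stop's knob 83 mm above the plate.
- flap (a joint): Steel flap 70 mm wide hanging in the doorway from a pin 6 mm inside and 43 mm above the plate; its edge hangs 41 mm below the pin. Rad: 0 = shut (vertical), grows inward and up to 1.45; it cannot swing outward. A light spring shuts it (about 0.6 N at the edge shut, 1.1 N at 1 rad). It rides over what is pushed under it and drops shut once that is over 47 mm inside the doorway.
- flap_edge (a point): Middle of the flap's lower edge.
- touch_plate (a joint): Sprung part-present plate (40 x 14 mm) on the back stop's face, deep in the lane. In m: 0 = out (7 mm proud), 0.007 = flush, ring home; under 0.5 N. The stop bar (steel, on rubber, yields up to 6 mm at 3 N per mm) is clamped by a knurled knob, 22 mm across, over the roof slot 10 mm behind its face, at a depth that differs each time: face 116 to 136 mm behind the doorway.
- ring: Steel setting ring gauge lying flat on the apron: 69 mm outside diameter, 20 mm high, about 0.3 to 0.5 kg. Origin: centre of its underside, z up. Home against the back stop, its centre is 34.5 mm in front of the stop's face.
- push_stick: White plastic push stick, a bar lying on the worktop: 192 mm long, 24 high, 20 wide, about 0.11 kg, grip grooves at the tail. Origin: on the underside; +x along the stick: tail end at x = -100 mm, front end at +92 mm; z up. From x = 58 mm on it is 38 mm wide; the last 12 mm are two prongs, 18 mm apart inside, that centre the ring. Grip it across its 20 mm width between x = -70 and 0 mm.
- stick_notch (a point): Point at the front end of the push stick, midway between the prong tips, 12 mm above its underside. With the ring seated in the prongs, the ring's centre is 33 mm ahead of it.
- v_block: Hardened steel V-block, 52 x 62 x 36 mm, a bystander. Origin: centre of its underside.
- dial_gauge: Dial gauge lying on its back, 96 x 58 x 24 mm, a bystander. Origin: centre of its underside.
- shaft: Turned stepped shaft standing on its end, 38 mm diameter, 85 mm high, a bystander. Origin: centre of its underside.

How it is judged (in metres and radians):
On the way, in this order (a step that is already met when the one before it is completed fails the run):
1. the ring passes through the doorway, lifting the flap (x of ring in the frame of soak_box between -0.01 and 0.05 m and z of ring in the frame of soak_box below 0.012 m and value of joint flap above 0.4 rad), for 0.05 s.
2. the ring is up against the back stop: touch plate in by over 4 of its 7 mm (value of joint touch_plate above 0.004 m and x of ring in the frame of soak_box above 0.07 m and z of ring in the frame of soak_box below 0.012 m), for 0.1 s.
At the end, for the whole second after the job is handed in: The ring lies flat in the box against the back stop, holding its touch plate in by more than 4 of 7 mm, the flap is shut behind it (within 0.05 rad), and the push stick lies flat on the worktop itself, released and at rest (all of step 2 and value of joint flap below 0.05 rad and linear speed of ring below 0.01 m/s and height (world z) of push_stick between -0.005 and 0.005 m and angle between push_stick's own z axis and vertical below 0.06 rad and linear speed of push_stick below 0.02 m/s).
It fails at once if the gripper touches the ring (contact force between any of the fingers, the arm and ring above 0.5 N).
It fails at once if the ring is rammed: the stick shoves it with over 30 N (contact force between push_stick and ring above 30 N).
It fails at once if the V-block, dial gauge or shaft is moved by more than 20 mm (distance of any of v_block, dial_gauge, shaft from where it was at the start of the episode above 0.02 m).
It also fails if it takes over 58 s, if anything falls off the work surface, if the arm or the gripper's body presses on something with over 40 N, if the wrist force passes 120 N, or if a joint passes its speed limit or range.

## Working session

There is one attempt and no reset: what is moved stays moved. The work goes in short steps, Python scripts to look and compute and a shell command to move; the robot and the scene stay as the last step left them, time stands still between calls to the robot, and variables do not carry over. Pictures are saved under pics/ and viewed, at most 10 in all, crops included, and the job is handed in when it is done.

```bash
mkdir -p pics; ls
python3 - <<'E'
from workcell import manip, vision
import cv2,numpy as np
for n in ("top","side"):
    cv2.imwrite(f"pics/{n}0.png",vision.capture(n))
    p=vision.camera_params(n);print(n,np.round(p["mtx"],1).tolist(),np.round(p["view"],4).tolist())
print(np.round(vision.camera_params("wrist")["tool_from_camera"],3).tolist(),vision.camera_params("wrist")["mtx"])
print(manip.sense())
E
```

```text
pics
top [[372.5, 0.0, 318.1], [0.0, 372.5, 200.8], [0.0, 0.0, 1.0]] [[-0.0286, -0.9994, 0.0197, -32.7577], [-0.9801, 0.0241, -0.197, 490.2002], [0.1964, -0.025, -0.9802, 910.7495], [0.0, 0.0, 0.0, 1.0]]
side [[382.4, 0.0, 323.8], [0.0, 382.4, 202.6], [0.0, 0.0, 1.0]] [[0.9739, 0.2267, -0.0087, -444.3587], [0.1842, -0.8125, -0.5532, -91.8527], [-0.1324, 0.5371, -0.833, 988.6731], [0.0, 0.0, 0.0, 1.0]]
[[0.0, -0.96, -0.279, 70.849], [1.0, 0.0, -0.001, 0.881], [0.001, -0.279, 0.96, -141.632], [0.0, 0.0, 0.0, 1.0]] [[319.41406245   0.         321.6789235 ]
 [  0.         319.41406245 200.76164172]
 [  0.           0.           1.        ]]
{'clock': 0.1, 'joints': array([-1.30782570e+00,  4.86424289e-02,  9.77679423e-02,  1.62198759e+00,
        2.38878273e-05,  1.44298004e+00]), 'qvel': array([-2.18496008e-03, -1.70127458e-03,  4.53450460e-03, -1.39295178e-04,
        1.66968703e-06,  6.40263283e-04]), 'joint_torque': array([ 2.18517656e-03, -3.39851010e+01,  3.20935643e+01,  1.58297288e-02,
       -1.97859135e-04, -1.90762755e-06]), 'tcp_pos': array([ 199.82704943, -484.9000619 ,  230.25875744]), 'tool_rot': array([-3.07978901e+00, -6.09547632e-01,  1.81555604e-04]), 'wrist_force': array([0.02028486, 0.55074307, 0.89644891]), 'torque': array([ 0.04139159, -0.05811206,  0.00950345]), 'gripper_force': 0.0, 'grip_width': 85.32533825978803}
```

View pics/top0.png

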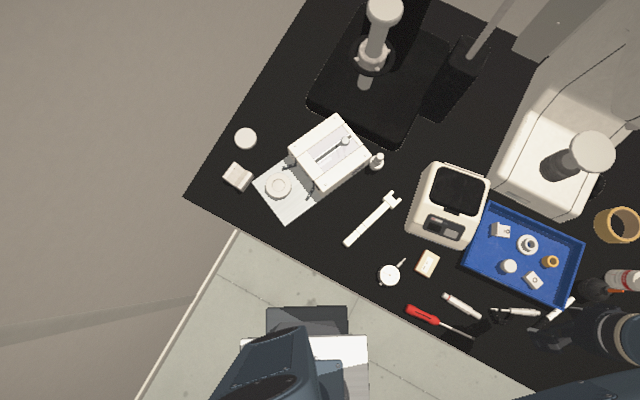

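View pics/side0.png

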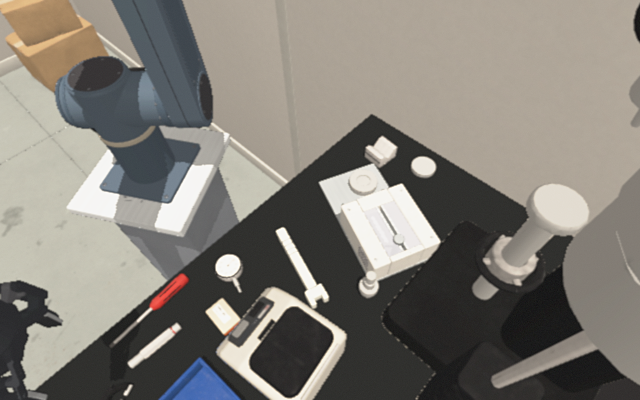

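```bash
cat > h.py <<'E'
from workcell import manip, vision
import cv2,numpy as np
from scipy.spatial.transform import Rotation as R
def cast(u,v,z,n):
    "pixel -> world point on plane z; n is a fixed camera's name or a saved wrist camera-to-world 4x4"
    name=n if isinstance(n,str) else "wrist"
    p=vision.camera_params(name)
    T=np.linalg.inv(p["view"]) if isinstance(n,str) else n
    d=T[:3,:3]@np.linalg.solve(p["mtx"],[u,v,1.]); o=T[:3,3]
    return (o+d*(z-o[2])/d[2])
def wrist():
    s=manip.sense(); im=vision.capture("wrist")
    T=np.eye(4);T[:3,:3]=R.from_rotvec(s["tool_rot"]).as_matrix();T[:3,3]=s["tcp_pos"]
    return im,T@vision.camera_params("wrist")["tool_from_camera"],s
def tool(p,s=None):
    "world point -> shift along tool axes from the TCP"
    s=s or manip.sense()
    return R.from_rotvec(s["tool_rot"]).inv().apply(np.asarray(p)-s["tcp_pos"])
E
python3 - <<'E'
from h import *
for n in("top","side"):
    im=cv2.imread(f"pics/{n}0.png");g=im.min(axis=2)
    m=(g>110).astype(np.uint8)
    cs,_=cv2.findContours(m,cv2.RETR_EXTERNAL,cv2.CHAIN_APPROX_NONE)
    for c in cs:
        a=cv2.contourArea(c)
        if not 80<a<8000: continue
        r=cv2.minAreaRect(c);b=cv2.boxPoints(r)
        w=[cast(*q,12,n)[:2].round().tolist() for q in b]
        x,y=r[0]
        if (n=="top" and 220<x<440 and 100<y<290) or (n=="side" and 180<x<450 and 120<y<320):
            print(n,a,np.round(r[0]),np.round(r[1],1),round(r[2],1),w)
P=lambda u,v,z,n="top":print((u,v,z),cast(u,v,z,n).round())
P(253,183,8);P(286,225,8);P(278,187,28)
P(319,183,8,"side");P(363,180,28,"side")
P(332,114,78);P(371,156,78);P(345,140,91);P(377,158,60)
E
```

```text
top 311.0 [390. 275.] [20. 19.] 90.0 [[323.0, -203.0], [321.0, -252.0], [270.0, -248.0], [272.0, -199.0]]
top 360.5 [427. 263.] [16.5 24.1] 26.6 [[307.0, -291.0], [362.0, -324.0], [341.0, -362.0], [287.0, -328.0]]
top 594.5 [371. 220.] [14.8 71.4] 45.0 [[391.0, -103.0], [524.0, -245.0], [495.0, -271.0], [363.0, -129.0]]
top 450.0 [237. 175.] [23.8 21. ] 36.9 [[569.0, 212.0], [616.0, 179.0], [574.0, 127.0], [529.0, 160.0]]
top 348.0 [245. 138.] [20. 22.] 90.0 [[708.0, 181.0], [707.0, 120.0], [649.0, 120.0], [650.0, 180.0]]
top 6580.5 [317. 169.] [ 71.8 123.6] 54.5 [[572.0, 146.0], [776.0, -136.0], [601.0, -243.0], [410.0, 35.0]]
side 797.0 [226. 319.] [41.2 25.3] 43.8 [[284.0, -331.0], [304.0, -287.0], [383.0, -329.0], [362.0, -369.0]]
side 575.5 [228. 273.] [38. 26.] 90.0 [[259.0, -201.0], [314.0, -188.0], [344.0, -270.0], [292.0, -282.0]]
side 261.0 [188. 251.] [21.9 19.7] 63.4 [[162.0, -202.0], [191.0, -173.0], [232.0, -213.0], [203.0, -241.0]]
side 386.0 [423. 166.] [21. 24.] 90.0 [[647.0, 173.0], [707.0, 187.0], [712.0, 118.0], [654.0, 105.0]]
(253, 183, 8) [551. 128.   8.]
(286, 225, 8) [434.  40.   8.]
(278, 187, 28) [533.  59.  28.]
(319, 183, 8) [435.  40.   8.]
(363, 180, 28) [541.  58.  28.]
(332, 114, 78) [714. -88.  78.]
(371, 156, 78) [ 597. -184.   78.]
(345, 140, 91) [ 637. -118.   91.]
(377, 158, 60) [ 597. -203.   60.]
```

```bash
python3 -m pendant '{"travel":[[0.027,-0.018,0.0],[0.054,-0.037,0.0],[0.081,-0.055,0.0],[0.108,-0.074,0.0],[0.135,-0.092,0.0],[0.162,-0.11,0.0],[0.189,-0.129,0.0],[0.216,-0.147,0.01],[0.243,-0.165,0.02],[0.27,-0.184,0.03],[0.297,-0.202,0.04],[0.324,-0.221,0.05]],"roll":[-0.145,-0.29,-0.435,-0.58,-0.725,-0.87,-1.015,-1.16,-1.305,-1.45,-1.595,-1.74],"hand":[1,1,1,1,1,1,1,1,1,1,1,1]}' && python3 -m pendant '{"travel":[[0,0,0],[0,0,0],[0,0,0],[0,0,0]],"roll":[-0.1,-0.19,-0.19,-0.19],"hand":[1,1,1,1]}'
python3 - <<'E'
from h import *
im,T,s=wrist();cv2.imwrite("pics/w1.png",im);np.save("w1.npy",T)
print(s["clock"],s["tcp_pos"].round(1),s["tool_rot"].round(3),s["joints"].round(2))
E
```

```text
clock: 1.3
tcp_pos: [415.7, -156.3, 180.4]
tool_rot: [-1.513, -2.753, 0.0]
wrist_force: [1.1, -0.0, 0.3]
grip_width: 85.6
gripper_force: 0.0
clock: 1.7
tcp_pos: [415.1, -157.6, 181.0]
tool_rot: [-1.256, -2.879, -0.0]
wrist_force: [-0.1, 0.7, 0.4]
grip_width: 85.5
gripper_force: 0.0
1.7 [ 415.1 -157.6  181. ] [-1.256 -2.879 -0.   ] [-0.51 -0.17 -0.21  1.53 -0.    0.31]
```

View pics/w1.png

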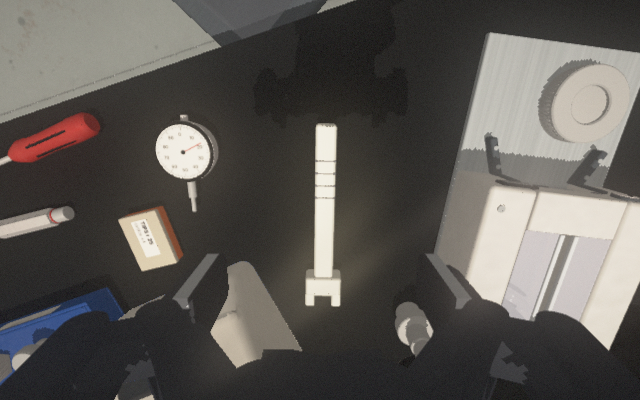

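The wrist view shows the stick from tail (326,124) to prongs (323,305). The ring is at (590,103) on the apron, whose front corner is at (488,33), with guides at (492,150) and (595,155).

Run:
```python
from h import *
im=cv2.imread("pics/w1.png");T=np.load("w1.npy");s=manip.sense()
g=im.min(axis=2)
m=(g>140).astype(np.uint8);m[:,:295]=0;m[:,350:]=0;m[:118]=0;m[312:]=0
c=max(cv2.findContours(m,0,1)[0],key=cv2.contourArea)
pts=c[:,0,:]
rows=np.array([[r,*np.flatnonzero(m[r])[[0,-1]]] for r in range(135,265)])
top=np.array([cast((a+b+1)/2,r,24,T) for r,a,b in rows])
y0,y1=pts[:,1].min(),pts[:,1].max()
vx,vy=np.linalg.svd(top[:,:2]-top[:,:2].mean(0))[2][0]
d=np.array([vx,vy]);d*=np.sign(d[0])
tail=cast(326,y0,24,T)[:2];tip=cast(323,y1+1,24,T)[:2]
print("tail",tail,"tip",tip,np.linalg.norm(tip-tail),"yaw",np.degrees(np.arctan2(d[1],d[0])))
w=cast(rows[60,2]+1,rows[60,0],24,T)-cast(rows[60,1],rows[60,0],24,T);print("w",np.linalg.norm(w))
o=top[:,:2].mean(0); L=(tail-o)@d; L2=(tip-o)@d; org=o+d*((L+100+L2-92)/2);print("origin",org)
gp=org-45*d;print("grip",gp,"tool shift",tool([*gp,4],s).round(1))
tx=R.from_rotvec(s["tool_rot"]).apply([1,0,0]);print("tool yaw",np.degrees(np.arctan2(tx[1],tx[0])))
print("apron",[cast(u,v,8,T)[:2].round() for u,v in((488,33),(466,165))], "ring",cast(590,102,28,T).round())
```

```text
tail [ 379.51909129 -113.72304577] tip [ 507.45343925 -255.2206418 ] 190.75839972834044 yaw -48.08990335940583
w 19.371090965885255
origin [ 446.05616727 -187.54012866]
grip [ 415.99780043 -154.05140544] tool shift [  2.    3.1 177.1]
tool yaw 132.86152240219144
apron [array([432.,  42.]), array([509., -48.])] ring [537.  59.  28.]
```

```bash
python3 -m pendant '{"travel":[[0.001,0.0015,0.035],[0.002,0.003,0.075],[0.002,0.003,0.115],[0.002,0.003,0.145],[0.002,0.003,0.165],[0.002,0.003,0.176],[0.002,0.003,0.176],[0.002,0.003,0.176],[0.002,0.003,0.176]],"roll":[0.017,0.017,0.017,0.017,0.017,0.017,0.017,0.017,0.017],"hand":[1,1,1,1,1,1,0.5,0.1,0.1]}' 60 &&  python3 -m pendant '{"travel":[[0,0,0],[0,0,0],[0,0,0],[0,0,0],[0,0,0],[0,0,0]],"roll":[0,0,0,0,0,0],"hand":[0.1,0.1,0.1,0.1,0.1,0.1]}' 60
```

```text
clock: 2.65
tcp_pos: [417.6, -155.0, 7.1]
tool_rot: [1.277, 2.867, -0.0]
wrist_force: [0.1, 0.0, 0.0]
grip_width: 44.0
gripper_force: 0.0
clock: 3.25
tcp_pos: [417.5, -154.9, 6.9]
tool_rot: [1.277, 2.867, -0.0]
wrist_force: [1.0, 0.6, 5.1]
grip_width: 18.7
gripper_force: 62.4
```

```bash
python3 -m pendant '{"travel":[[0,0,-0.02],[0,0,-0.06],[0.01,0.005,-0.1],[0.04,0.02,-0.13],[0.07,0.04,-0.14],[0.1,0.06,-0.14],[0.13,0.08,-0.14],[0.16,0.1,-0.14],[0.19,0.115,-0.14],[0.21,0.124,-0.14],[0.21,0.124,-0.14],[0.21,0.124,-0.14]],"roll":[0,0,0,0,0,0,0,0,0,0,0,0],"hand":[0.1,0.1,0.1,0.1,0.1,0.1,0.1,0.1,0.1,0.1,0.1,0.1]}' 60
python3 - <<'E'
from h import *
im,T,s=wrist();cv2.imwrite("pics/w2.png",im);np.save("w2.npy",T)
print(s["clock"],s["tcp_pos"].round(1),s["tool_rot"].round(3),s["joints"].round(2))
E
```

```text
clock: 4.45
tcp_pos: [367.5, 85.0, 144.9]
tool_rot: [-1.276, -2.871, 0.001]
wrist_force: [0.0, 0.3, -1.3]
grip_width: 18.5
gripper_force: 61.5
4.45 [367.5  85.  144.9] [-1.276e+00 -2.871e+00  1.000e-03] [ 0.05 -0.35 -0.42  1.5  -0.    0.89]
```

View pics/w2.png

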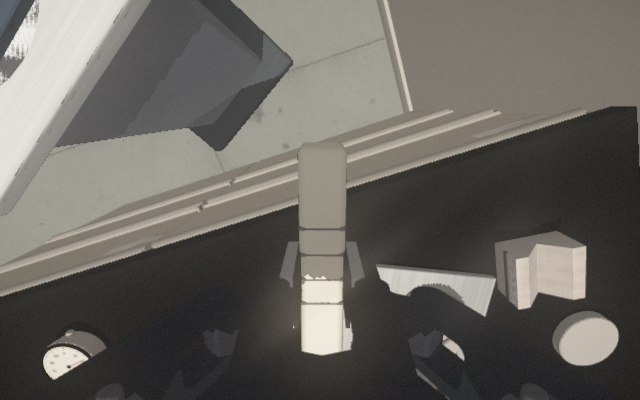

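The ring is mostly hidden behind the gripper here. The visible apron front edge runs from (377,264) to (497,275). I'll move forward and up for a better look.

```bash
python3 -m pendant '{"travel":[[-0.03,-0.005,-0.02],[-0.07,-0.01,-0.04],[-0.1,-0.02,-0.06],[-0.1,-0.02,-0.06],[-0.1,-0.02,-0.06]],"roll":[0,0,0,0,0],"hand":[0.1,0.1,0.1,0.1,0.1]}' 60
python3 - <<'E'
from h import *
im,T,s=wrist();cv2.imwrite("pics/w3.png",im);np.save("w3.npy",T)
print(s["clock"],s["tcp_pos"].round(1),s["tool_rot"].round(3))
E
```

```text
clock: 5.0
tcp_pos: [420.2, -4.3, 205.4]
tool_rot: [-1.283, -2.867, -0.0]
wrist_force: [-0.5, 0.3, -0.5]
grip_width: 18.5
gripper_force: 61.6
5.0 [420.2  -4.3 205.4] [-1.283 -2.867 -0.   ]
```

View pics/w3.png

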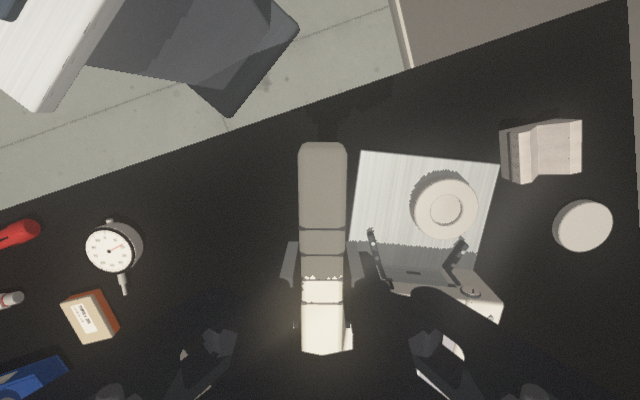

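The apron is fully in view: front corners at (361,151) and (499,163), the ring at (446,208), guides at (375,255) and (455,250).

```bash
cat > box.py <<'E'
from h import *
im=cv2.imread("pics/w3.png").astype(float);T=np.load("w3.npy")
g=im.mean(axis=2)
def edge(line): # sub-pixel largest step
    d=np.abs(np.diff(cv2.GaussianBlur(line.reshape(1,-1),(5,1),0)[0]));k=d.argmax();return k+1
fr=[(u+.5,138+edge(g[138:180,u])) for u in range(368,494)]
le=[(480+edge(g[v,480:512]) if v<205 else 468+edge(g[v,468:500]),v+.5) for v in range(172,236)]
ri=[(350+edge(g[v,350:370]),v+.5) for v in range(158,215)]
def fit(px,z=8):
    w=np.array([cast(u,v,z,T)[:2] for u,v in px],np.float32)
    f=cv2.fitLine(w,cv2.DIST_HUBER,0,.01,.01).ravel();n=np.array([-f[1],f[0]])
    r=(w-f[2:])@n
    return f,np.degrees(np.arctan2(f[1],f[0]))%180,np.abs(r).mean()
F,L,Rr=fit(fr),fit(le),fit(ri)
for n,x in zip("FLR",(F,L,Rr)): print(n,x)
def inter(a,b): 
    t=np.linalg.solve(np.c_[a[:2],-b[:2]],b[2:]-a[2:]);return a[2:]+t[0]*a[:2]
cl=inter(F[0],L[0]);cr=inter(F[0],Rr[0]);print("corners",cl,cr,np.linalg.norm(cl-cr))
E
python3 - <<'E'
from box import *
b=im[:,:,2]-im[:,:,0]
print("ring rb",b[208,425],b[208,446],b[180,400],"apron",b[230,400],b[170,380],b[160,480])
m=((b>12)).astype(np.uint8);m[:,:408]=0;m[:,482:]=0;m[:165]=0;m[245:]=0
m=cv2.morphologyEx(m,cv2.MORPH_OPEN,np.ones((3,3),np.uint8))
c=max(cv2.findContours(m,0,1)[0],key=cv2.contourArea);print(cv2.boundingRect(c),cv2.contourArea(c),cv2.fitEllipse(c))
cv2.imwrite("pics/m3.png",cv2.resize(np.hstack([m[140:270,340:510]*255,im[140:270,340:510,1].astype(np.uint8)]),None,fx=2.3,fy=2.3,interpolation=0))
E
```

```text
F (array([  0.80975646,   0.58676606, 493.77463   ,  88.046135  ],
      dtype=float32), np.float32(35.927853), np.float32(0.26255193))
L (array([  0.58624077,  -0.8101369 , 581.1633    ,  96.05029   ],
      dtype=float32), np.float32(125.89069), np.float32(0.27627075))
R (array([  0.5882759 ,  -0.80866027, 456.22855   ,  11.353691  ],
      dtype=float32), np.float32(126.03476), np.float32(0.2786542))
corners [554.90247 132.34064] [432.65546   43.757927] 150.96764
ring rb 18.0 20.0 8.0 apron 9.0 6.0 5.0
(414, 179, 65, 61) 3046.5 ((445.82763671875, 208.9769744873047), (58.54636764526367, 66.31627655029297), 59.3636360168457)
```

View pics/m3.png

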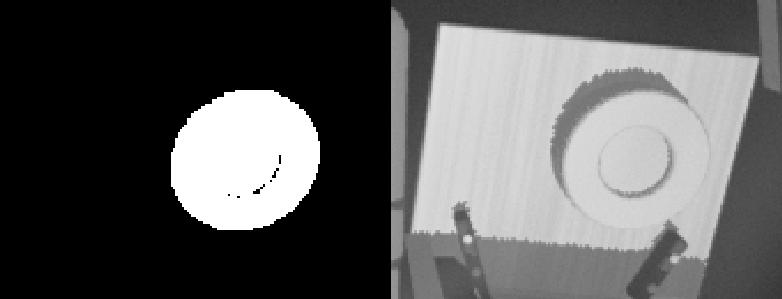

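Run:
```python
from box import *
yaw=np.radians(-54.05);u=np.array([np.cos(yaw),np.sin(yaw)]);l=np.array([-u[1],u[0]])
door=(cl+cr)/2+125*u;print("door",door)
B=lambda p:np.round([(p[:2]-door)@u,(p[:2]-door)@l],1)
for z in (28,24,18):print(z,B(cast(445.83,208.98,z,T)))
print("w1 ring",B(cast(590,102,28,np.load("w1.npy"))))
for q in ((438.5,209),(425,181)):pass
# inner hole centre at top (crop 636-391 ,160)/2.3
print("hole",B(cast(340+(635-391)/2.3,140+160/2.3,26,T)))
s=manip.sense();print("tcp",B(s["tcp_pos"]))
# stick tip in hand: previously origin to tcp
t=R.from_rotvec(s["tool_rot"]).as_matrix()[:,0];print("tool yaw",np.degrees(np.arctan2(t[1],t[0]))-180)
```

```text
F (array([  0.80975646,   0.58676606, 493.77463   ,  88.046135  ],
      dtype=float32), np.float32(35.927853), np.float32(0.26255193))
L (array([  0.58624077,  -0.8101369 , 581.1633    ,  96.05029   ],
      dtype=float32), np.float32(125.89069), np.float32(0.27627075))
R (array([  0.5882759 ,  -0.80866027, 456.22855   ,  11.353691  ],
      dtype=float32), np.float32(126.03476), np.float32(0.2786542))
corners [554.90247 132.34064] [432.65546   43.757927] 150.96764
door [567.16383969 -13.14191732]
28 [-75.4  18.9]
24 [-74.3  20.6]
18 [-72.6  23.3]
w1 ring [-75.7  17.8]
hole [-74.2  20.2]
tcp [ -94.5 -113.9]
tool yaw -48.12747738608425
```

```bash
python3 -m pendant '{"travel":[[0.02,0.03,0],[0.045,0.06,0],[0.07,0.09,0],[0.095,0.12,0],[0.12,0.15,0.02],[0.135,0.18,0.05],[0.1435,0.1975,0.09],[0.1435,0.1975,0.12],[0.1435,0.1975,0.14],[0.1435,0.1975,0.14],[0.1435,0.1975,0.14]],"roll":[0.05,0.1,0.15,0.2,0.25,0.3,0.365,0.365,0.365,0.365,0.365],"hand":[0.1,0.1,0.1,0.1,0.1,0.1,0.1,0.1,0.1,0.1,0.1]}' 60
python3 - <<'E'
from h import *
s=manip.sense();im,T,s=wrist();np.save("w4.npy",T)
a=vision.capture("top");b=vision.capture("side")
cv2.imwrite("pics/c4.png",np.hstack([cv2.resize(a[100:260,200:400],None,fx=2,fy=2),cv2.resize(b[100:260,270:450],None,fx=2.2,fy=2)]))
print(s["clock"],s["tcp_pos"].round(1))
E
```

```text
clock: 6.15
tcp_pos: [469.3, 236.1, 64.7]
tool_rot: [-1.776, -2.59, 0.003]
wrist_force: [-0.1, -0.6, -0.3]
grip_width: 18.8
gripper_force: 61.5
6.15 [469.3 236.1  64.7]
```

View pics/c4.png

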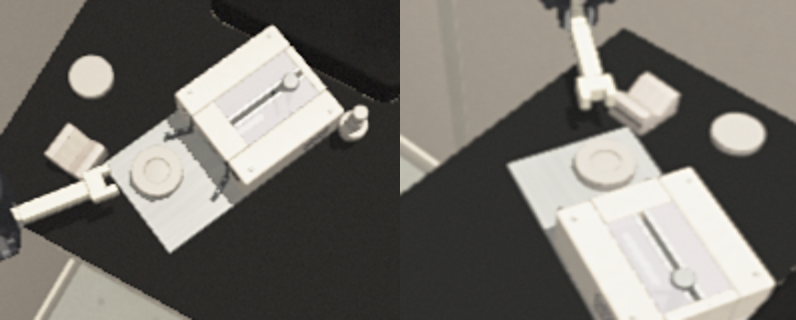

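The top view (left) shows the prongs at about (100,183) in front of the ring at (157,170), close to the V-block at (77,150). I'll check that clearance, and the stick's level, by numbers.

Run:
```python
from h import *
T=np.load("w3.npy");yaw=np.radians(-54.05);u=np.array([np.cos(yaw),np.sin(yaw)]);l=np.array([-u[1],u[0]]);door=np.array([567.2,-13.1])
B=lambda p:np.round([(p[:2]-door)@u,(p[:2]-door)@l],1)
for q in((517,184),(502,172),(581,173)):print(q,B(cast(*q,0,T)),B(cast(*q,36,T)))
s=manip.sense();M=R.from_rotvec(s["tool_rot"]).as_matrix()
print("tcp",B(s["tcp_pos"]),"tool yaw",np.degrees(np.arctan2(M[1,0],M[0,0]))-180,"tilt",M[:,2])
def proj(p,n):
    k=vision.camera_params(n);c=k["view"]@np.r_[p,1];c=k["mtx"]@c[:3];return c[:2]/c[2]
# stick top points: prong tips & tail, stick top is 17.1 above TCP
for n,(x0,y0,fx,off) in dict(top=(200,100,2,0),side=(270,100,2.2,400)).items():
    for d in(135,57+0):
        p=s["tcp_pos"]-d*M[:,0]+np.array([0,0,17.1]);q=proj(p,n);print(n,d,((q[0]-x0)*fx+off).round(),((q[1]-y0)*2).round())
```

```text
(517, 184) [-104.4  104.1] [-110.6   80.7]
(502, 172) [-116.1   83.9] [-121.    62.6]
(581, 173) [-123.8  171.1] [-127.9  140.7]
tcp [-258.    69.3] tool yaw -68.91129457665394 tilt [ 0.00327368  0.0012284  -0.99999389]
top 135 111.0 174.0
top 57 51.0 198.0
side 135 599.0 94.0
side 57 585.0 47.0
```

```bash
python3 -m pendant '{"travel":[[0,-0.001,0.015],[0,-0.002,0.03],[0,-0.002,0.04],[0,-0.002,0.047],[0,-0.002,0.047],[-0.004,-0.002,0.047],[-0.008,-0.002,0.047],[-0.011,-0.002,0.047],[-0.014,-0.002,0.047],[-0.016,-0.002,0.047],[-0.018,-0.002,0.047],[-0.02,-0.002,0.047]],"roll":[0,0,0,0,0,0,0,0,0,0,0,0],"hand":[0.1,0.1,0.1,0.1,0.1,0.1,0.1,0.1,0.1,0.1,0.1,0.1]}' 60;python3 -m pendant '{"travel":[[-0.002,0,0],[-0.005,0,0],[-0.008,0,0],[-0.011,0,0],[-0.014,0,0],[-0.017,0,0],[-0.02,0,0],[-0.02,0,0]],"roll":[0,0,0,0,0,0,0,0],"hand":[0.1,0.1,0.1,0.1,0.1,0.1,0.1,0.1]}' 60
python3 - <<'E'
from h import *
im,T,s=wrist()
a=vision.capture("top");b=vision.capture("side")
cv2.imwrite("pics/c5.png",np.hstack([cv2.resize(a[100:260,200:400],None,fx=2,fy=2),cv2.resize(b[100:260,270:450],None,fx=2.2,fy=2)]))
E
```

```text
clock: 7.5
tcp_pos: [476.0, 216.4, 18.3]
tool_rot: [-1.778, -2.59, -0.0]
wrist_force: [0.8, 0.6, -0.4]
grip_width: 18.6
gripper_force: 61.6
clock: 8.3
tcp_pos: [483.5, 197.3, 18.3]
tool_rot: [1.778, 2.589, -0.001]
wrist_force: [-0.1, 2.1, -0.7]
grip_width: 18.5
gripper_force: 61.6
```

View pics/c5.png

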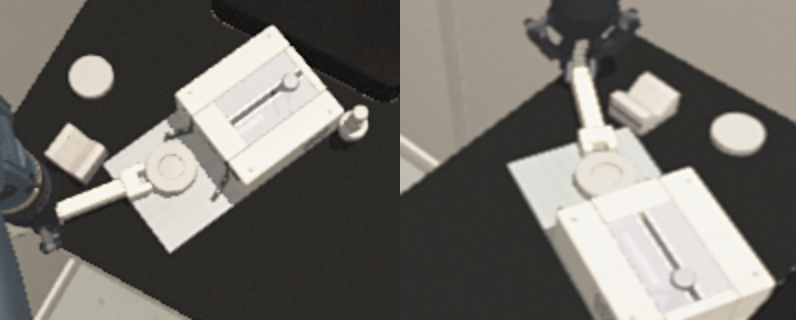

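The ring is seated in the prongs and sliding, at top crop (171,166). I'll continue to just short of the guides.

```bash
python3 -m pendant '{"travel":[[-0.003,0,0],[-0.006,0,0],[-0.009,0,0],[-0.012,0,0],[-0.015,0,0],[-0.018,0,0],[-0.021,0,0],[-0.024,0,0],[-0.027,0,0],[-0.03,0,0],[-0.033,0,0],[-0.033,0,0]],"roll":[0,0,0,0,0,0,0,0,0,0,0,0],"hand":[0.1,0.1,0.1,0.1,0.1,0.1,0.1,0.1,0.1,0.1,0.1,0.1]}' 60
python3 - <<'E'
from h import *
yaw=np.radians(-54.05);u=np.array([np.cos(yaw),np.sin(yaw)]);l=np.array([-u[1],u[0]]);door=np.array([567.2,-13.1])
s=manip.sense();M=R.from_rotvec(s["tool_rot"]).as_matrix();p=s["tcp_pos"][:2]-door
print("tcp",p@u,p@l);ring=p-168.4*M[:2,0];print("ring",ring@u,ring@l)
tgt=door+(ring@u-174.4)*u+2*l;print("shift",tool([*tgt,s["tcp_pos"][2]],s).round(1),"roll",np.degrees(np.arctan2(M[1,0],M[0,0]))-180+54.05)
E
```

```text
clock: 9.65
tcp_pos: [495.3, 166.8, 18.3]
tool_rot: [1.778, 2.59, 0.0]
wrist_force: [-0.6, 2.9, -0.2]
grip_width: 18.9
gripper_force: 61.6
tcp -187.88896658368435 47.39432593948393
ring -25.13774013478445 4.143925215118044
shift [ -0.4 -46.9  -0. ] roll -14.8821291718115
```

```bash
python3 -m pendant '{"travel":[[0.004,0,0],[0.009,0,0],[0.009,-0.01,0],[0.009,-0.02,0],[0.008,-0.03,0],[0.005,-0.04,0],[0,-0.047,0],[0,-0.047,0],[0,-0.047,0]],"roll":[0,0,-0.055,-0.11,-0.165,-0.22,-0.26,-0.26,-0.26],"hand":[0.1,0.1,0.1,0.1,0.1,0.1,0.1,0.1,0.1]}' 60
python3 - <<'E'
from h import *
yaw=np.radians(-54.05);u=np.array([np.cos(yaw),np.sin(yaw)]);l=np.array([-u[1],u[0]]);door=np.array([567.2,-13.1])
s=manip.sense();M=R.from_rotvec(s["tool_rot"]).as_matrix();p=s["tcp_pos"][:2]-door
print("tcp",p@u,p@l,np.degrees(np.arctan2(M[1,0],M[0,0]))-180+54.05)
im,T,s=wrist()
a=vision.capture("top");b=vision.capture("side")
cv2.imwrite("pics/c6.png",np.hstack([cv2.resize(a[120:220,240:360],None,fx=4,fy=4),cv2.resize(b[140:240,310:400],None,fx=3.5,fy=4)]))
E
```

```text
clock: 10.55
tcp_pos: [451.5, 150.2, 18.5]
tool_rot: [1.428, 2.797, -0.0]
wrist_force: [-0.4, -0.1, -1.0]
grip_width: 18.5
gripper_force: 61.6
tcp -200.1396030410845 2.220953135452291 -0.031278326271774404
```

View pics/c6.png

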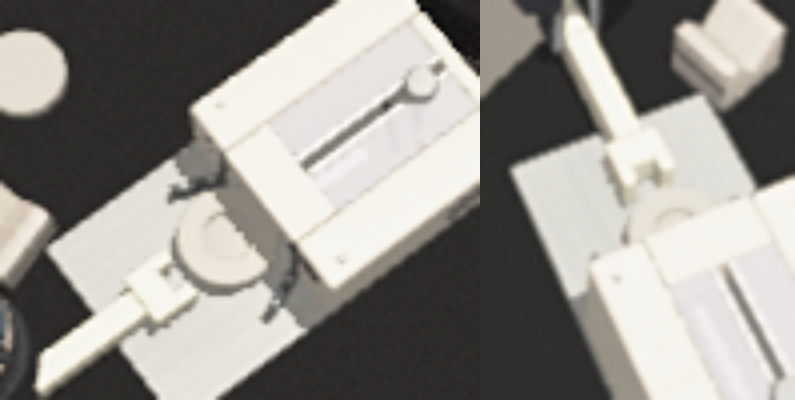

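The ring sits centred between the guides, with the aligned stick just behind it. The knob at top pixel (345.5,140.5) puts the stop face near 116–118 mm, so home should be at TCP x ≈ -86. Pushing in stages.

```bash
python3 -m pendant '{"travel":[[-0.002,0,0],[-0.004,0,0],[-0.006,0,0],[-0.008,0,0],[-0.011,0,0],[-0.014,-0.0005,0],[-0.017,-0.001,0],[-0.02,-0.001,0],[-0.023,-0.0015,0],[-0.026,-0.002,0],[-0.029,-0.002,0],[-0.032,-0.002,0]],"roll":[0,0,0,0,0,0,0,0,0,0,0,0],"hand":[0.1,0.1,0.1,0.1,0.1,0.1,0.1,0.1,0.1,0.1,0.1,0.1]}' 60
```

```text
clock: 11.9
tcp_pos: [467.6, 124.7, 18.2]
tool_rot: [-1.423, -2.797, -0.004]
wrist_force: [-2.0, 5.6, 1.1]
grip_width: 18.2
gripper_force: 61.7
```

```bash
python3 -m pendant '{"travel":[[-0.003,0,0],[-0.006,0,0],[-0.009,0,0],[-0.012,0,0],[-0.015,0,0],[-0.018,0,0],[-0.021,0,0],[-0.024,0,0],[-0.027,0,0],[-0.03,0,0],[-0.033,0,0],[-0.036,0,0]],"roll":[0,0,0,0,0,0,0,0,0,0,0,0],"hand":[0.1,0.1,0.1,0.1,0.1,0.1,0.1,0.1,0.1,0.1,0.1,0.1]}' 60
```

```text
clock: 13.1
tcp_pos: [488.3, 95.3, 18.0]
tool_rot: [-1.424, -2.796, -0.002]
wrist_force: [-2.7, 3.9, -0.1]
grip_width: 18.5
gripper_force: 61.8
```

```bash
python3 -m pendant '{"travel":[[-0.003,0,0],[-0.006,0,0],[-0.009,0,0],[-0.012,0,0],[-0.015,0,0],[-0.018,0,0],[-0.021,0,0],[-0.024,0,0],[-0.027,0,0],[-0.03,0,0],[-0.033,0,0],[-0.035,0,0]],"roll":[0,0,0,0,0,0,0,0,0,0,0,0],"hand":[0.1,0.1,0.1,0.1,0.1,0.1,0.1,0.1,0.1,0.1,0.1,0.1]}' 60
```

```text
clock: 14.3
tcp_pos: [508.5, 67.2, 17.9]
tool_rot: [-1.423, -2.795, -0.003]
wrist_force: [-2.9, 5.6, 0.6]
grip_width: 18.6
gripper_force: 61.8
```

```bash
python3 -m pendant '{"travel":[[-0.001,0,0],[-0.002,0,0],[-0.003,0,0],[-0.004,0,0],[-0.005,0,0],[-0.006,0,0],[-0.006,0,0]],"roll":[0,0,0,0,0,0,0],"hand":[0.1,0.1,0.1,0.1,0.1,0.1,0.1]}' 60
```

```text
clock: 15.0
tcp_pos: [511.7, 62.8, 17.9]
tool_rot: [-1.422, -2.796, -0.002]
wrist_force: [-4.5, 5.2, 0.2]
grip_width: 18.3
gripper_force: 61.8
```

```bash
python3 -m pendant '{"travel":[[-0.001,0,0],[-0.002,0,0],[-0.003,0,0],[-0.004,0,0],[-0.004,0,0]],"roll":[0,0,0,0,0],"hand":[0.1,0.1,0.1,0.1,0.1]}' 60
```

```text
clock: 15.5
tcp_pos: [514.1, 59.5, 17.8]
tool_rot: [-1.423, -2.795, -0.003]
wrist_force: [-3.8, 5.7, 1.9]
grip_width: 18.5
gripper_force: 61.8
```

```bash
python3 -m pendant '{"travel":[[-0.001,0,0],[-0.002,0,0],[-0.003,0,0],[-0.003,0,0]],"roll":[0,0,0,0],"hand":[0.1,0.1,0.1,0.1]}' 60
```

```text
clock: 15.9
tcp_pos: [514.7, 58.5, 17.6]
tool_rot: [-1.42, -2.793, -0.006]
wrist_force: [-7.1, 10.4, 3.0]
grip_width: 18.5
gripper_force: 62.0
```

```bash
python3 -m pendant '{"travel":[[-0.001,0,0],[-0.002,0,0],[-0.002,0,0]],"roll":[0,0,0],"hand":[0.1,0.1,0.1]}' 60
python3 - <<'E'
from h import *
a=vision.capture("top");b=vision.capture("side")
cv2.imwrite("pics/c7.png",np.hstack([cv2.resize(a[100:200,260:380],None,fx=4,fy=4),cv2.resize(b[170:270,330:430],None,fx=3.2,fy=4)]))
E
```

```text
clock: 16.2
tcp_pos: [515.1, 57.9, 17.5]
tool_rot: [-1.418, -2.791, -0.008]
wrist_force: [-7.7, 11.5, 3.0]
grip_width: 18.4
gripper_force: 62.2
```

View pics/c7.png

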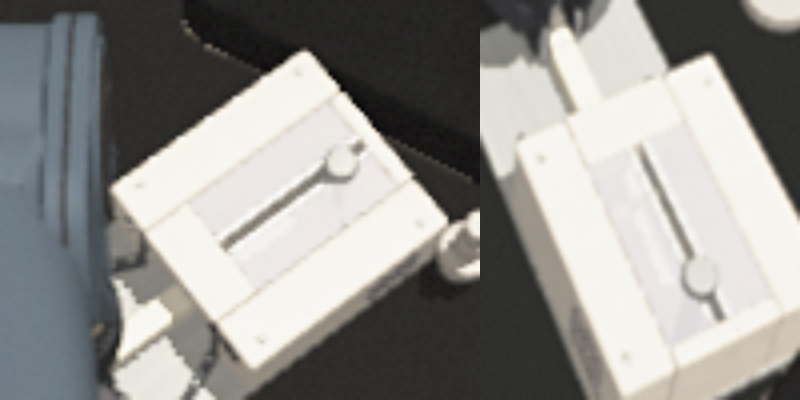

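Run:
```python
from h import *
yaw=np.radians(-54.05);u=np.array([np.cos(yaw),np.sin(yaw)]);l=np.array([-u[1],u[0]]);door=np.array([567.2,-13.1])
for q,n in(((345.5,140.5),"top"),((398.75,239.25),"side")):
    p=cast(*q,91,n)[:2]-door;print(n,p@u,p@l)
s=manip.sense();p=s["tcp_pos"][:2]-door;f=s["wrist_force"];print("tcp",p@u,p@l,"F",f[:2]@u,f[:2]@l,s["torque"],s["clock"])
```

```text
top 125.89399468619027 -6.773455019606473
side 128.87449074988422 -4.97126292858259
tcp -88.08645482071188 -0.49127690052039696 F -13.491304244541475 0.8007193298875581 [ 2.00947948  1.35657849 -0.06909573] 16.3
```

The knob depth, corrected for the offset between cameras, agrees with the measured contact, so the ring is home against the sprung stop. Easing off gently and drawing the stick out.

```bash
python3 -m pendant '{"travel":[[0.001,0,0],[0.002,0,0],[0.003,0,0],[0.004,0,0],[0.005,0,0],[0.006,0,0],[0.007,0,0],[0.008,0,0],[0.009,0,0],[0.01,0,0],[0.012,0,0],[0.014,0,0]],"roll":[0,0,0,0,0,0,0,0,0,0,0,0],"hand":[0.1,0.1,0.1,0.1,0.1,0.1,0.1,0.1,0.1,0.1,0.1,0.1]}' 60; python3 -m pendant '{"travel":[[0.004,0,0],[0.012,0,0],[0.02,0,0],[0.03,0,0],[0.04,0,0],[0.05,0,0],[0.06,0,0],[0.07,0,0],[0.08,0,0],[0.09,0,0],[0.09,0,0],[0.09,0,0]],"roll":[0,0,0,0,0,0,0,0,0,0,0,0],"hand":[0.1,0.1,0.1,0.1,0.1,0.1,0.1,0.1,0.1,0.1,0.1,0.1]}' 60
```

```text
clock: 17.5
tcp_pos: [510.5, 65.0, 18.2]
tool_rot: [-1.427, -2.799, 0.0]
wrist_force: [-0.1, -0.5, -3.1]
grip_width: 18.8
gripper_force: 61.3
clock: 18.7
tcp_pos: [457.8, 137.9, 18.3]
tool_rot: [1.426, 2.799, -0.0]
wrist_force: [0.3, 0.8, -1.6]
grip_width: 18.7
gripper_force: 61.6
```

```bash
python3 -m pendant '{"travel":[[0,0,-0.03],[0,0,-0.07],[0,-0.01,-0.11],[-0.01,-0.035,-0.13],[-0.03,-0.06,-0.13],[-0.06,-0.085,-0.13],[-0.09,-0.11,-0.13],[-0.12,-0.13,-0.13],[-0.15,-0.15,-0.13],[-0.166,-0.15,-0.12],[-0.166,-0.15,-0.1],[-0.166,-0.15,-0.08]],"roll":[0,0,0,0,0,0,0,0,0,0,0,0],"hand":[0.1,0.1,0.1,0.1,0.1,0.1,0.1,0.1,0.1,0.1,0.1,0.1]}' 60; python3 -m pendant '{"travel":[[0,0,0.02],[0,0,0.04],[0,0,0.06],[0,0,0.075],[0,0,0.082],[0,0,0.086],[0,0,0.088],[0,0,0.088],[0,0,0.088]],"roll":[0,0,0,0,0,0,0,0,0],"hand":[0.1,0.1,0.1,0.1,0.1,0.1,0.1,0.1,0.1]}' 60
```

```text
clock: 19.9
tcp_pos: [434.7, -86.4, 98.3]
tool_rot: [1.43, 2.795, -0.0]
wrist_force: [-0.2, 0.2, -2.2]
grip_width: 18.5
gripper_force: 61.6
clock: 20.8
tcp_pos: [434.7, -85.0, 11.2]
tool_rot: [1.426, 2.797, 0.0]
wrist_force: [0.1, 0.4, -0.7]
grip_width: 18.1
gripper_force: 61.6
```

```bash
python3 -m pendant '{"travel":[[0,0,0.001],[0,0,0.002],[0,0,0.003],[0,0,0.004],[0,0,0.0045],[0,0,0.0045]],"roll":[0,0,0,0,0,0],"hand":[0.1,0.1,0.1,0.1,0.1,0.1]}' 60
```

```text
clock: 21.4
tcp_pos: [434.1, -84.7, 6.9]
tool_rot: [1.426, 2.799, -0.0]
wrist_force: [-2.6, 0.5, 5.1]
grip_width: 18.4
gripper_force: 62.5
```

```bash
python3 -m pendant '{"travel":[[0,0,0],[0,0,0],[0,0,0],[0,0,0],[0,0,0],[0,0,-0.01],[0,0,-0.04],[0,0,-0.08],[0,0,-0.12],[0,0,-0.16],[0,0,-0.17],[0,0,-0.17]],"roll":[0,0,0,0,0,0,0,0,0,0,0,0],"hand":[0.3,0.5,0.7,0.7,0.7,0.7,0.7,0.7,0.7,0.7,0.7,0.7]}' 60
python3 - <<'E'
from h import *
im,T,s=wrist();top=vision.capture("top");cv2.imwrite("pics/w8.png",im);np.save("w8.npy",T);cv2.imwrite("pics/top8.png",top)
print(s["clock"],s["tcp_pos"].round(1),s["grip_width"])
g=im.min(axis=2);m=(g>140).astype(np.uint8);m[:,:285]=0;m[:,360:]=0
c=[c for c in cv2.findContours(m,0,1)[0] if cv2.contourArea(c)>500]
for k in c: print("stick",cv2.minAreaRect(k))
# where the top picture changed over the box area
d=cv2.absdiff(cv2.imread("pics/top0.png"),top).max(axis=2);m=((d>12)*255).astype(np.uint8)
m[:,:225]=0;m[:,440:]=0;m[:100]=0;m[300:]=0
n,_,st,ce=cv2.connectedComponentsWithStats(m)
for i in range(1,n):
    if st[i,4]>12: print(st[i].tolist(),ce[i].round(), cast(*ce[i],20,"top").round())
E
```

```text
clock: 22.6
tcp_pos: [435.7, -85.4, 179.0]
tool_rot: [1.424, 2.794, 0.001]
wrist_force: [0.1, 1.2, 0.1]
grip_width: 59.9
gripper_force: 0.0
22.6 [435.7 -85.4 179. ] 59.91473287170986
stick ((320.0, 213.5), (181.0, 34.0), 90.0)
[260, 100, 159, 200, 18289] [346. 208.] [ 474. -120.   20.]
[271, 178, 15, 14, 73] [277. 184.] [544.  61.  20.]
[264, 182, 28, 20, 144] [276. 194.] [517.  65.  20.]
[240, 237, 11, 7, 19] [246. 241.] [394. 144.  20.]
[416, 263, 8, 7, 14] [419. 266.] [ 316. -302.   20.]
```

Run:
```python
from h import *
yaw=np.radians(-54.05);u=np.array([np.cos(yaw),np.sin(yaw)]);l=np.array([-u[1],u[0]]);door=np.array([567.2,-13.1])
a=cv2.imread("pics/side0.png");b=vision.capture("side");cv2.imwrite("pics/side8.png",b)
d=cv2.absdiff(a,b).max(axis=2)
m=((d>5)*255).astype(np.uint8);m=cv2.morphologyEx(m,cv2.MORPH_OPEN,np.ones((2,2),np.uint8));n,_,st,ce=cv2.connectedComponentsWithStats(m)
for i in range(1,n):
    x,y=ce[i]
    if st[i,4]>12 and 320<x<445 and 160<y<290:
        p=cast(x,y,28,"side")[:2]-door;print(st[i].tolist(),ce[i].round(),"box",(p@u).round(),(p@l).round(),"mean d",d[m>0].mean().round())
k=vision.camera_params("side")
def pr(x,y,z):
    w=door+x*u+y*l;c=k["mtx"]@(k["view"]@[*w,z,1])[:3];return (c[:2]/c[2]).round()
print("ring expected",[pr(x,y,28) for x,y in((81,0),(47,0),(115,0),(81,34),(81,-34))])
```

```text
[348, 170, 31, 27, 606] [363. 184.] box -63.0 16.0 mean d 68.0
[376, 223, 11, 20, 71] [381. 231.] box 70.0 -6.0 mean d 68.0
[385, 232, 5, 8, 18] [387. 236.] box 85.0 1.0 mean d 68.0
ring expected [array([386., 234.]), array([379., 222.]), array([393., 247.]), array([399., 229.]), array([372., 240.])]
```

Run:
```python
from h import *
yaw=np.radians(-54.05);u=np.array([np.cos(yaw),np.sin(yaw)]);l=np.array([-u[1],u[0]]);door=np.array([567.2,-13.1])
im=cv2.imread("pics/w8.png");T=np.load("w8.npy");Ti=np.linalg.inv(T);K=vision.camera_params("wrist")["mtx"]
def pr(x,y,z):
    w=door+x*u+y*l;c=K@(Ti@[*w,z,1])[:3];return (c[:2]/c[2])
print([pr(x,y,28).round().tolist() for x,y in((81,0),(47,0),(115,0),(81,34),(81,-34))])
xs,ys=np.arange(30,135,5),np.arange(-36,37,6)
print("y:",ys.tolist())
g=cv2.GaussianBlur(im,(3,3),0)
for x in xs:
    row=[]
    for y in ys:
        a,b=pr(x,y,28);row.append(int(g[int(b),int(a)].mean()) if 0<=a<640 and 0<=b<400 else -1)
    print(x,row)
```

```text
[[466.0, 279.0], [470.0, 249.0], [461.0, 307.0], [498.0, 279.0], [433.0, 279.0]]
y: [-36, -30, -24, -18, -12, -6, 0, 6, 12, 18, 24, 30, 36]
30 [231, 232, 231, 219, 225, 227, 226, 225, 225, 225, 225, 223, 223]
35 [233, 233, 231, 223, 221, 227, 227, 226, 225, 224, 224, 224, 224]
40 [233, 232, 230, 224, 219, 227, 226, 226, 225, 224, 223, 223, 224]
45 [233, 232, 231, 222, 224, 228, 227, 225, 225, 225, 224, 223, 223]
50 [231, 231, 230, 224, 221, 228, 226, 226, 225, 224, 224, 223, 223]
55 [230, 230, 229, 216, 225, 227, 226, 227, 225, 224, 224, 225, 224]
60 [230, 229, 229, 220, 206, 207, 220, 206, 205, 206, 208, 147, 196]
65 [230, 229, 227, 224, 206, 214, 220, 205, 205, 202, 213, 142, 198]
70 [229, 229, 227, 220, 205, 216, 218, 205, 204, 203, 214, 139, 220]
75 [224, 228, 227, 223, 204, 215, 218, 203, 204, 203, 220, 139, 215]
80 [69, 227, 226, 216, 204, 214, 218, 203, 202, 196, 222, 136, 205]
85 [66, 201, 226, 219, 203, 212, 214, 202, 201, 199, 210, 134, 201]
90 [64, 68, 179, 216, 200, 210, 217, 201, 199, 201, 215, 133, 192]
95 [64, 67, 70, 84, 198, 199, 200, 199, 200, 194, 221, 131, 214]
100 [61, 65, 71, 72, 78, 199, 199, 198, 198, 198, 197, 122, 196]
105 [59, 65, 67, 71, 77, 169, 198, 198, 198, 169, 83, 80, 76]
110 [59, 61, 66, 70, 74, 78, 103, 144, 185, 128, 80, 77, 74]
115 [57, 61, 63, 67, 71, 75, 78, 78, 78, 78, 76, 74, 70]
120 [56, 58, 61, 64, 68, 72, 73, 73, 74, 73, 71, 70, 67]
125 [54, 56, 58, 63, 66, 68, 70, 71, 70, 69, 68, 66, 63]
130 [52, 55, 56, 60, 63, 66, 67, 68, 67, 65, 64, 63, 60]
```

```bash
python3 -m pendant '{"travel":[[0,0,-0.04],[-0.03,0.01,-0.07],[-0.06,0.02,-0.09],[-0.09,0.03,-0.09],[-0.12,0.04,-0.09],[-0.12,0.04,-0.09],[-0.12,0.04,-0.09]],"roll":[0,0,0,0,0,0,0],"hand":[0.7,0.7,0.7,0.7,0.7,0.7,0.7]}' 60
cat > chk.py <<'E'
from h import *
yaw=np.radians(-54.05);u=np.array([np.cos(yaw),np.sin(yaw)]);l=np.array([-u[1],u[0]]);door=np.array([567.2,-13.1])
im=cv2.imread("pics/w9.png");T=np.load("w9.npy");Ti=np.linalg.inv(T);K=vision.camera_params("wrist")["mtx"]
def warp(z,s=4):  # rectify plane z: x 20..150, y -45..45
    def pr(x,y):
        w=door+x*u+y*l;c=K@(Ti@[*w,z,1])[:3];return c[:2]/c[2]
    src=np.float32([pr(*q) for q in((20,-45),(150,-45),(150,45),(20,45))])
    dst=np.float32([(0,0),(130*s,0),(130*s,90*s),(0,90*s)])
    return src,cv2.warpPerspective(im,cv2.getPerspectiveTransform(src,dst),(130*s,90*s))
E
python3 - <<'E'
from h import *
im,T,s=wrist();cv2.imwrite("pics/w9.png",im);np.save("w9.npy",T);print(s["tcp_pos"].round(1))
from chk import *
src,w=warp(28);print(src.round().tolist())
g=cv2.createCLAHE(4,(4,4)).apply(cv2.GaussianBlur(w,(5,5),0).min(axis=2))
c=cv2.HoughCircles(g,cv2.HOUGH_GRADIENT,1,20,param1=60,param2=12,minRadius=130,maxRadius=146)
print("circles (x,y,r mm)",None if c is None else [(20+a/4,b/4-45,r/4) for a,b,r in c[0][:6]])
gg=w.mean(axis=2).astype(int)
for y in(-24,-16,-8,8,16,24):print(y,[int(gg[(y+45)*4-2:(y+45)*4+3,(x-20)*4-1:(x-20)*4+2].mean()) for x in range(30,146,3)])
E
```

```text
clock: 23.45
tcp_pos: [535.9, -158.1, 262.6]
tool_rot: [-1.424, -2.793, 0.0]
wrist_force: [-0.2, -0.1, -0.0]
grip_width: 59.9
gripper_force: 0.0
[ 535.9 -158.1  262.6]
[[381.0, 101.0], [375.0, 211.0], [448.0, 211.0], [461.0, 101.0]]
circles (x,y,r mm) None
-24 [225, 219, 208, 210, 209, 209, 210, 210, 210, 212, 214, 212, 212, 212, 213, 213, 213, 215, 214, 214, 214, 214, 214, 215, 216, 212, 214, 214, 214, 199, 210, 215, 215, 214, 215, 215, 213, 214, 216]
-16 [229, 221, 207, 208, 209, 210, 208, 210, 212, 211, 211, 213, 213, 213, 213, 213, 213, 214, 214, 213, 215, 214, 215, 214, 215, 215, 214, 212, 214, 213, 212, 208, 213, 214, 212, 214, 213, 214, 215]
-8 [231, 226, 223, 218, 208, 208, 211, 210, 211, 212, 212, 210, 213, 211, 212, 212, 213, 212, 213, 213, 214, 213, 213, 213, 212, 214, 213, 213, 211, 214, 213, 208, 201, 200, 210, 213, 212, 213, 214]
8 [229, 220, 219, 223, 221, 224, 224, 225, 221, 221, 224, 223, 225, 221, 224, 224, 225, 223, 222, 223, 223, 224, 222, 223, 223, 224, 223, 219, 223, 222, 224, 221, 168, 149, 110, 143, 174, 208, 213]
16 [230, 221, 131, 130, 131, 130, 132, 131, 134, 134, 136, 134, 136, 135, 134, 132, 130, 131, 132, 134, 134, 134, 134, 133, 134, 134, 130, 130, 130, 130, 130, 130, 124, 115, 132, 187, 209, 205, 205]
24 [228, 220, 228, 228, 229, 229, 228, 229, 229, 231, 227, 229, 230, 232, 227, 228, 229, 231, 228, 229, 230, 230, 228, 228, 228, 230, 227, 227, 229, 230, 226, 226, 228, 229, 214, 146, 178, 201, 200]
```

Run:
```python
from h import *
crop=lambda b:cv2.resize(b[170:270,330:430],None,fx=3.2,fy=4).astype(float).mean(axis=2)
a0=cv2.imread("pics/side0.png");A=crop(a0)
H=cv2.imread("pics/c7.png")[:,480:800].astype(float).mean(axis=2)
N=crop(np.mean([vision.capture("side") for _ in range(6)],axis=0).astype(np.uint8))
t=lambda P:np.round(cv2.resize(P-A,(100,100),interpolation=cv2.INTER_AREA)[46:84,34:80:1]).astype(int)
h,n=t(H),t(N)
print("cols 364.., rows 216..; home diff / now diff (every 2nd row)")
for i in range(0,38,2):print(216+i,h[i,::2].tolist(),"|",n[i,::2].tolist())
print(cv2.phaseCorrelate((H-A)[184:336,109:256].copy(),(N-A)[184:336,109:256].copy()))
```

```text
cols 364.., rows 216..; home diff / now diff (every 2nd row)
216 [-1, -3, -2, -3, -7, -5, 6, 8, 2, -2, 4, 0, -2, -2, -2, -3, -3, -2, -2, -3, -3, -1, -1] | [-1, -2, -2, -2, -2, -2, -2, -2, -2, -1, -3, -3, -1, -1, -2, -2, -2, -2, -2, -2, -2, -1, -1]
218 [-1, -2, -2, -4, -10, -9, 1, 6, 3, -2, 4, 13, -3, -2, -2, -3, -2, -3, -2, -2, -3, -2, -1] | [-1, -2, -2, -2, -1, -1, -2, -2, -2, -2, -3, -3, -2, -1, -2, -2, -1, -2, -2, -2, -2, -2, -1]
220 [-1, -1, -3, -2, -5, -10, -4, -1, -1, -1, -2, 0, -3, -3, -2, -2, -2, -3, -2, -2, -2, -3, -2] | [-1, -1, -2, -2, -2, -1, -1, -2, -2, -2, -2, -3, -3, -2, -2, -2, -2, -2, -2, -2, -2, -2, -1]
222 [-1, -1, -2, 0, 0, -5, -7, -1, 3, -1, -2, -3, -1, -6, -2, -3, -3, -3, -2, -2, -2, -3, -2] | [0, -1, -1, -2, -2, -1, -2, 2, 6, -1, -1, -1, 2, -3, -1, -2, -2, -2, -2, -1, -1, -2, -2]
224 [-1, -1, -1, -1, 1, -2, -8, 0, 8, 1, -2, -2, -2, 1, -3, -2, -3, -3, -3, -3, -3, -3, -3] | [-1, -1, -1, -2, -2, -3, -8, 1, 9, 2, -1, -2, 0, 2, -1, -1, -2, -2, -2, -2, -2, -2, -2]
226 [-1, -1, -1, -2, 0, -2, -9, -7, 4, 6, 0, -2, -2, 1, -1, -2, -2, -3, -2, -3, -2, -3, -3] | [-1, -1, -
[... 1847 characters left out ...]
 0, 0, -1, -1, -1, -1, 2, 6, 6, 6, 2, -2, -2, -2, 0, 27, 2, -2, -2]
248 [-2, -1, -1, -1, -1, -1, -1, -1, -1, -1, -3, -2, -2, -2, -3, -3, -3, -4, -2, 1, -3, -4, -2] | [-1, 0, -1, 0, -1, -1, -1, -1, 0, -1, -2, -2, -1, -1, -2, -3, -2, -2, -2, 2, -2, -4, -1]
250 [-5, -1, -1, -1, -1, -1, -1, -1, -1, -1, -1, -3, -3, -2, -3, -3, -3, -3, -3, -3, -4, -3, -2] | [-3, -1, 0, 0, 0, -1, -1, -1, 0, -1, -1, -2, -2, -2, -2, -3, -2, -2, -2, -2, -3, -2, -1]
252 [-4, -2, -1, -1, -1, -1, -1, -1, -1, -1, -1, -1, -3, -3, -3, -3, -3, -2, -2, -2, -1, -1, -1] | [-3, -2, -1, 0, 0, -1, -1, -1, -1, -1, -1, -1, -2, -2, -2, -3, -2, -2, -2, -1, -1, -1, -1]
((-0.06263634698746046, -0.022113089357404192), 0.6769184260153336)
```

Comparing the side view at the moment of pressing home with now, the ring pattern is unchanged (shift under 0.1 px). The flap area matches the start picture again.

```bash
python3 -c "
from workcell import manip
print(manip.hand_in())"
```

```text
the job is handed in; nothing more can be done
None
```

I handed the job in after about 24 of the 58 s: the ring is in against the back stop, the flap looks shut behind it, and the released stick lies flat beside the plate. No verdict came back, and the touch plate can't be read directly, so both rest on contact force and before/after pictures.

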